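Hold a chip canister's bayonet cap at half-way

ROBOT

A 6-joint arm with a two-finger parallel gripper is mounted at the origin on the work surface. World frame = base frame: x ahead of the robot, y to its left, z up, the work surface at z = 0. Lengths are in m, angles in rad, forces in N, time in s.
With the tool pointing down it reaches from about 0.3 to 0.875 m from the base axis. Payload 6.4 kg.
Tool frame: the origin (TCP) lies between the finger pads, 19 mm behind the fingertips; this is the grasp point; z points along the fingers, x is the direction in which the jaws open and shut, and the axes are right-handed (so a half turn about z gives the same grasp; the last joint's range is limited). The gripper opens to 88 mm and grips with 3 to 60 N. Pads are 18 mm wide; open, the fingers measure 123 mm over their backs; the gripper's body (75 mm by 187 mm) begins 45 mm behind the grasp point.
Start: joints at [-1.427, 0.181, 1.607, -0, 1.354, -0.206], TCP at [0.197, -0.54, 0.257] pointing down, gripper open.
Joint ranges: [-2.99, 2.99], [-0.89, 2.07], [0.3, 2.58], [-1.14, 4.28], [0, 2.63], [-3.12, 3.12]. Speed limits (rad/s): [2.57, 2.57, 3.01, 3.14, 3.14, 3.14].

INTERFACE

Orientations are given as a unit quaternion [w, x, y, z].
In Python, from plant import observe, viewer, env gives the robot as it stands.
- The arm moves only by the tool arm_command, never from a script. Its argument "moves" is a list of rows, each a list of 2 entries, a list of its own where there are three numbers: the shift along the tool's x, y, z in mm, then the turn about the tool's z in degrees. A call has 1 to 5 rows; each row shifts and turns the commanded pose from where the row before left it, along the tool's axes as they then stand; what a row does not reach is not made up. A row lasts 1/12 s, in which the tool goes at most 41.7 mm and 7.16 degrees, less where a joint would pass 70% of its speed; a pose out of reach is approached as far as the arm can. A call with a gripper value outside its range is refused whole. "hand" is the opening, from 0 (shut) to 1 (fully open), set as the call begins (left out, the last holds). The fingers move at their own pace and stop on an object; "grip_force" is the grip in N (left out, the last holds). Time passes only in rows, so rows that do not move let the fingers close. It gives the time, the measured TCP pose, the force and the opening at its end, in the units of the state.
- observe(): the state, without advancing time (a new reading comes with each control period).
- viewer.read_camera(name): name is "scene" or "side" or "wrist"; returns (picture, depth): 420x560x3 uint8, blue, green, red; 420x560 float32, m along the optical axis (not along the pixel's ray), 0 where there is no reading.
- viewer.camera_info(name): a dict with "vertical_fov" (degrees; the focal length in pixels is half the picture's height over the tangent of half this angle, whatever the lens; pixels are square), "cx", "cy" (the principal point, pixels), "rvec" (rotation vector, rad) and "tvec" (3), from world to camera coordinates, as OpenCV has them. Camera axes: x right, y down, z forward; pixel columns grow to the right and rows downward; lengths in m; the calibration is good to about 2 mm. A picture is of the moment at which its call begins: read the wrist's pose just before it. camera_info takes no time and is no camera call; for the wrist camera it gives the pose at the moment of the call.
- env.close_job(): hands the job in, once; it reports no verdict.
Trained networks look in the newest picture that a camera, given by its name, has taken for a name from the list of things; names that differ only in an ending like _2 or _b are one class to them, and where a whole thing is asked for, a point or a joint stands for the part that bears it (a point fixed in the world has none). Each returns a list of dicts, best first, with "confidence" (0 to 1); they miss things now and then, are a little off and sometimes report something else, mostly with a low value. They report only what shows in the picture. A call takes as long as a camera call. They do not tell look-alikes from the thing itself.
- viewer.recognise(name, camera): "position" ([column, row] in pixels, amid what is visible of it).
- viewer.spot_point(name, camera): "position" ([column, row] in pixels: a listed point, or the origin of a listed thing).
The state is a dict: "t": time; "joints": joint angles; "dq": joint speeds; "joint_torque": joint torques, N m; "ee_pos": TCP position; "ee_rot": TCP orientation; "wrist_force": force on the tool from outside, world axes, zero at the start; "moment": the same for the moment, N m; "finger_gap": opening from 0.0 (shut) to 1.0 (fully open).
Only numpy, scipy, OpenCV 4.12 (cv2) and the standard library are available. Lean on these libraries where they do the work, as an engineer would, in place of code of your own. Each camera call takes 0.05 s, during which the arm holds its last target. There are 200 camera calls.

TASK

Lift the metal bayonet cap off the free-spinning turntable, line its two lugs up with the notches in the mouth of the key cutter's chip canister, and push it down against the spring until the lugs are below the lip. Then twist it clockwise (seen from above) to the half-way mark, an eighth of a turn, and do not let it click past the lock pin. Finish while holding it in the gripper at that mark, so that I can set the pin; leave the brush, oil bottle and tray where they are, and do not tip over the tub on the turntable.

Things in the scene. Friction and masses are not known exactly. Their poses are not given: they have to be found in the camera images.
- cap: Loose bayonet cap, 0.16 kg, upright on the turntable at any yaw. Origin: centre of its plug's underside; z up; x along grip bar and lugs (same after half a turn). Aluminium plug 52 mm dia, 22 mm high; on it a disc 72 mm dia, 8 mm thick (22 to 30 mm above origin); on that a black upright grip bar, 56 mm long (x), 14 mm thick (y), from 30 to 60 mm above origin.
- cap_grip (a point): On the cap's axis in the grip bar, 52 mm above the cap's origin: TCP point for a grasp from above, fingers closing across the bar's 14 mm.
- cap_lugs (a point): On the cap's axis at the middle height of its two lugs, 9 mm above the cap's origin. The lugs stand out of the plug along the cap's +x and -x to 33 mm from the axis; each is 12 mm wide and 6 mm high.
- canister: Grey chip canister with a bright lip in its mouth, bolted to the bench, 92 mm dia, rim 120 mm above its origin (centre of the underside, on the bench). Its x axis runs through the two entry notches of the mouth, at +x and -x; a pair of ribs 3 mm high on the rim flanks each notch. Foot 124 mm dia; a 32 mm pipe stub points to +x at 45 mm height, reaching 85 mm from the axis.
- mouth (a point): Centre of the mouth at rim height, 120 mm above the canister's origin. The lip, level with the rim, is 6 mm thick with an opening 57 mm dia; its notches are 36 degrees wide and reach 36 mm from the axis. With the cap's disc pressed on the lip the cap's origin is 22 mm below this point; the lugs are free to turn under the lip from there up to 18 mm below it.
- half_mark: Half-way mark: one aluminium rib on the canister's rim, 6 mm wide, 4 mm high, 38 to 46 mm from the axis, going on as a fin outside the wall to 61 mm. Origin at the centre of the mouth; x axis points to the rib, 45 degrees clockwise from above of the canister's +x axis. The cap is half-way when its grip bar lies along this axis, either end at the rib.
- spring_plate (a joint): Sprung round plate, 48 mm dia, in the canister under the mouth: m pressed down, 0 at rest. At rest its top is 8 mm below the rim; it then pushes up with 3.4 N, and with about 7 N when the cap is fully down (0.014). It pops the cap up if the cap is let go untwisted at the notches; once twisted it lifts the lugs against the lip.
- lock_pin (a joint): Brass spring pin through the canister's side, 72 degrees clockwise from above of its +x axis: m pushed outward, 0 at rest. The cap, turned clockwise from the notches, feels the pin lightly (under 6 N) from 53 to 60 degrees on, clicks past it at 73 and meets a hard stop at 90. At the notches it cannot turn counter-clockwise.
- turntable: Free-spinning turntable: fixed foot, origin at the centre of its underside on the bench; on it a plywood disc 300 mm dia, top 32 mm above the bench, which turns at a touch. The cap and the tub stand on the disc.
- pin_tub: Bystander on the turntable: small open grey tub, 48 mm in diameter, 34 mm high, loose; origin at the centre of its underside. It may ride along with the turntable but must stay upright on it.
- oil_bottle: Bystander: loose oil bottle, 40 mm in diameter, 85 mm high, at the far side of the bench; origin at the centre of its underside.
- dust_brush: Bystander: loose hand brush lying at the far side of the bench, 170 mm long.
- blank_tray: Bystander: loose open tray, 80 x 120 x 35 mm, at the far side of the bench; origin at the centre of its underside.
Not all that is in view belongs to the job. Of the things shaped like the cap, the aluminium one is meant.

How it is judged:
On the way, in this order (a step that is already met when the one before it is completed fails the run):
1. the cap is lifted clear of the turntable in the gripper (z of cap in the frame of turntable above 0.06 m and contact force between the fingers and cap above 2 N), for 0.1 s.
2. the cap is pushed in with its lugs in the notches and below the lip (z of cap in the frame of canister below 0.105 m and horizontal distance between cap and mouth below 0.005 m and angle between the x axis of cap and the x axis of canister, either way round below 0.35 rad), for 0.05 s.
At the end, for the whole second after the job is handed in: Cap seated in the canister, lugs below the lip (origin under 105 mm above the canister's underside, within 5 mm of its axis, tilt under 0.1 rad), grip bar within 10 degrees of the half-way mark, still, and held by the fingers (over 2 N); tub upright on the turntable (z of cap in the frame of canister below 0.105 m and horizontal distance between cap and mouth below 0.005 m and contact force between the fingers and cap above 2 N and angle between the x axis of cap and the x axis of half_mark, either way round below 0.175 rad and angle between cap's own z axis and vertical below 0.1 rad and linear speed of cap below 0.01 m/s and angular speed of cap below 0.1 rad/s and angle between pin_tub's own z axis and vertical below 0.3 rad and z of pin_tub in the frame of turntable above 0.025 m); the arm keeps its last pose, push and grip.
It fails at once if the cap is turned past the lock pin (more than about 73 degrees): it has clicked (z of cap in the frame of canister below 0.105 m and horizontal distance between cap and mouth below 0.005 m and angle between the x axis of cap and the y axis of canister, either way round below 0.3 rad).
It fails at once if the tub is tipped over or knocked off the turntable (angle between pin_tub's own z axis and vertical above 0.5 rad or z of pin_tub in the frame of turntable below 0.02 m).
It fails at once if the oil bottle is moved by more than 30 mm (distance of oil_bottle from where it was at the start of the episode above 0.03 m).
It fails at once if the dust brush is moved by more than 30 mm (distance of dust_brush from where it was at the start of the episode above 0.03 m).
It fails at once if the blank tray is moved by more than 30 mm (distance of blank_tray from where it was at the start of the episode above 0.03 m).
It also fails if it takes over 48 s, if anything falls off the work surface, if the arm or the gripper's body presses on something with over 40 N, if the wrist force passes 120 N, or if a joint passes its speed limit or range.

## Working session

There is one attempt and no reset: what is moved stays moved. The work goes in short steps, Python scripts to look and compute and a tool call to move; the robot and the scene stay as the last step left them, time stands still between calls to the robot, and variables do not carry over. Pictures are saved under pics/ and viewed, about 8 in all and at most 12, crops included, and the job is handed in when it is done.

Besides the shell and the picture viewer there is one more tool, called after "Call:" as a command line: name --argument value ..., lists and objects as JSON in quotes. arm_command: Moves the arm, as the interface text tells. Its arguments: {"type":"object","properties":{"moves":{"type":"array","items":{"type":"array"}},"hand":{"type":"number"},"grip_force":{"type":"number"}},"required":["moves"]}

```bash
mkdir -p pics; ls; cat > h.py <<'E'
import numpy as np, cv2
from plant import observe, viewer, env
def cam(n):
    i=viewer.camera_info(n); f=210/np.tan(np.radians(i["vertical_fov"])/2)
    R=cv2.Rodrigues(np.array(i["rvec"],float))[0]; return f,i["cx"],i["cy"],R,np.array(i["tvec"],float).ravel()
def ray(c,p):
    f,cx,cy,R,t=c; d=R.T@np.array([(p[0]-cx)/f,(p[1]-cy)/f,1]); return -R.T@t,d
def atz(c,p,z):
    o,d=ray(c,p); return o+d*(z-o[2])/d[2]
def cloud(c,D):
    f,cx,cy,R,t=c; v,u=np.mgrid[:D.shape[0],:D.shape[1]]
    P=np.stack([(u-cx)/f*D,(v-cy)/f*D,D],-1); return (P-t)@R
def proj(c,X):
    f,cx,cy,R,t=c; p=R@np.array(X)+t; return np.array([f*p[0]/p[2]+cx,f*p[1]/p[2]+cy])
E
python3 - <<'E'
from h import *
print(observe())
for n in ("scene","side","wrist"):
    print(n,viewer.camera_info(n)); im,D=viewer.read_camera(n); cv2.imwrite(f"pics/{n}0.png",im); np.save(f"pics/{n}0.npy",D)
    c=cam(n)
    for k in ("cap","canister","turntable","pin_tub","half_mark","mouth","cap_grip"):
        for r in viewer.spot_point(k,n)[:4]:
            p=r["position"];z=dict(cap=.032,canister=0,turntable=0,pin_tub=.032,half_mark=.12,mouth=.12,cap_grip=.084)[k]
            print(n,k,np.round(p),round(r["confidence"],2),atz(c,p,z).round(4))
E
```

```text
pics
{'t': 0.0, 'joints': array([-1.42731685e+00,  1.81510697e-01,  1.60799711e+00,  4.38624846e-05,
        1.35379533e+00, -2.06306368e-01]), 'dq': array([ 0.00207448,  0.00101714, -0.00121522, -0.00060853, -0.00069574,
       -0.0002763 ]), 'joint_torque': array([ 8.49325315e-04, -4.33867979e+01, -3.41845965e+01,  7.02854223e-02,
        3.84089816e-02, -1.38838873e-04]), 'ee_pos': array([ 0.19700302, -0.53966996,  0.25653244]), 'ee_rot': array([-6.38099049e-04,  8.19355460e-01, -5.73285180e-01, -5.69843624e-04]), 'wrist_force': array([ 0.73985331, -0.40051552, -0.01986891]), 'moment': array([ 0.01935722,  0.02010988, -0.02411405]), 'finger_gap': 0.9931798702468805}
scene {'vertical_fov': 51.56429636691611, 'cx': 272.332016638842, 'cy': 203.28950513461837, 'rvec': array([ 1.24693402,  2.30745222, -0.91706174]), 'tvec': array([ 0.333306  , -0.2732183 ,  1.48436181])}
scene cap [336. 227.] 0.79 [0.5044 0.1271 0.032 ]
scene cap [236. 152.] 0.71 [ 0.4078 -0.2638  0.032 ]
scene cap [246. 240.] 0.7 [ 0.6681 -0.0414  0.032 ]
scene cap [286. 295.] 0.55 [0.7484 0.1265 0.032 ]
scene caniste
[... 840 characters left out ...]
.1366 0.032 ]
side cap [317. 286.] 0.82 [0.5019 0.1247 0.032 ]
side cap [282. 217.] 0.74 [ 0.6374 -0.0232  0.032 ]
side canister [355. 193.] 0.91 [ 0.507 -0.19   0.   ]
side turntable [313. 312.] 0.79 [0.4943 0.1683 0.    ]
side pin_tub [311. 351.] 0.96 [0.4651 0.2657 0.032 ]
side mouth [366. 157.] 0.7 [ 0.4978 -0.1961  0.12  ]
side cap_grip [214. 247.] 0.92 [0.7214 0.1497 0.084 ]
side cap_grip [313. 276.] 0.86 [0.5081 0.1396 0.084 ]
side cap_grip [282. 201.] 0.68 [ 0.64   -0.0228  0.084 ]
wrist {'vertical_fov': 62.235388416833274, 'cx': 280.4929339740815, 'cy': 207.99868650354847, 'rvec': array([-2.35858719,  1.6493848 ,  0.25631028]), 'tvec': array([-0.5753543 , -0.04250961,  0.39003326])}
```

```bash
python3 -c "
import cv2,numpy as np
a=cv2.imread('pics/scene0.png')[60:360,120:470];b=cv2.imread('pics/side0.png')[60:390,160:440]
a=cv2.resize(a,None,fx=2.2,fy=2.0*1.1);b=cv2.resize(b,None,fx=1.8,fy=1.8)
cv2.imwrite('pics/a.png',a[:600,:800]);cv2.imwrite('pics/b.png',b)"
```

```text
(no output)
```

View pics/a.png

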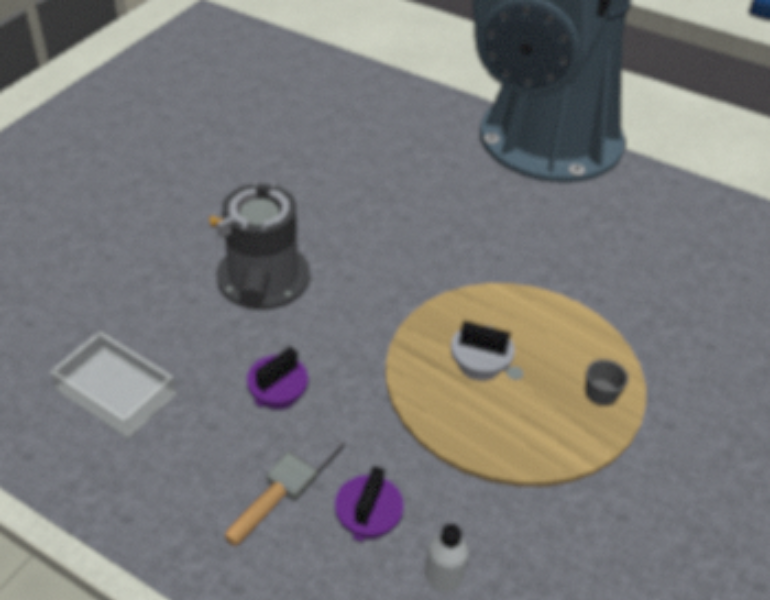

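View pics/b.png

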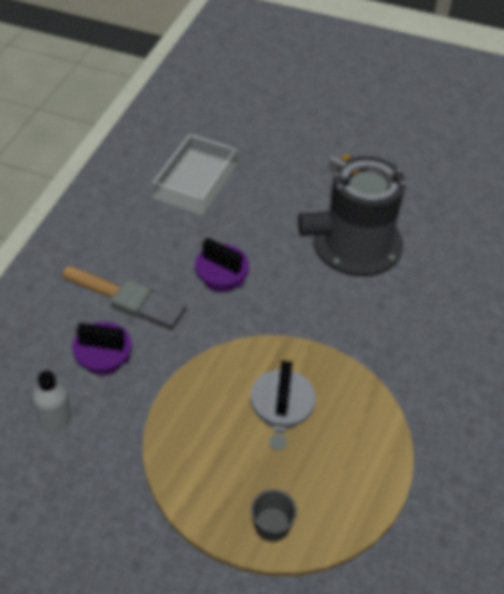

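The candidates for the cap are the aluminium one on the turntable (scene 337,218; side 316,283) and purple ones at scene (246,230) and (288,288). The aluminium one matches the description. The canister's pipe stub and its orange pin and rib at the rim are also visible. Next I fit geometry from depth.

```bash
cat > fit.py <<'E'
from h import *
def barfit(P,cxy,ztop,h=.012,r=.045):
    m=(np.abs(P[...,2]-ztop)<h)&(np.hypot(P[...,0]-cxy[0],P[...,1]-cxy[1])<r); return P[m]
def rect(Q):
    (c,s,a)=cv2.minAreaRect((Q[:,:2]*1000).astype(np.float32)); a=np.radians(a if s[0]>s[1] else a+90)
    return np.round(c,1),np.round(s,1),round(np.degrees(a),1)
E
python3 - <<'E'
from fit import *
for n in ("scene","side"):
    c=cam(n); D=np.load(f"pics/{n}0.npy"); P=cloud(c,D); P[D==0]=9
    Q=barfit(P,(.503,.126),.092,.006); print(n,"bar top",len(Q),rect(Q) if len(Q)>5 else"",Q.mean(0).round(4), np.median(Q[:,2]))
    Q=barfit(P,(.503,.126),.062,.004,.05); print("disc",len(Q),rect(Q),cv2.minEnclosingCircle((Q[:,:2]*1000).astype(np.float32)))
    Q=barfit(P,(.498,-.19),.120,.005,.065); print("rim",len(Q),Q.mean(0).round(4),cv2.minEnclosingCircle((Q[:,:2]*1000).astype(np.float32)))
    Q=barfit(P,(.498,-.19),.055,.012,.1); d=Q[:,:2]-(.498,-.19); f=np.hypot(*d.T)>.055; print("pipe",f.sum(),Q[f].mean(0).round(4),np.degrees(np.arctan2(*d[f].mean(0)[::-1])))
    Q=barfit(P,(.498,-.19),.123,.02,.07); d=Q[:,:2]-(.498,-.19); f=np.hypot(*d.T)>.05; print("fin",f.sum(),Q[f].mean(0).round(4) if f.sum() else"",np.sort(np.degrees(np.arctan2(d[f,1],d[f,0])).round())[::2])
E
```

```text
scene bar top 133 (array([501.4, 129.1]), array([15.5, 55.4]), np.float64(104.7)) [0.5027 0.1295 0.0922] 0.09280530216122633
disc 265 (array([502.9, 131.4]), array([66.3, 72.1]), np.float64(138.7)) ((500.76422119140625, 128.97879028320312), 37.553855895996094)
rim 513 [ 0.4997 -0.1877  0.1208] ((500.2380065917969, -196.01358032226562), 54.41154861450195)
pipe 140 [ 0.5621 -0.1529  0.057 ] 30.06150280309487
fin 45 [ 0.5425 -0.2128  0.1157] [-151.  -46.  -44.  -43.  -41.  -41.  -40.  -40.  -39.  -19.  -18.  -18.
  -17.  -17.  -17.  -16.  -15.  -15.  -14.  -13.  -13.  -13.  175.]
side bar top 176 (array([501.8, 131.1]), array([13.8, 58.4]), np.float64(103.3)) [0.5014 0.1328 0.091 ] 0.09115295334474752
disc 673 (array([502.1, 131.2]), array([69. , 72.3]), np.float64(107.4)) ((502.3222961425781, 130.7764129638672), 36.79890441894531)
rim 597 [ 0.4993 -0.1858  0.1188] ((505.248291015625, -187.47100830078125), 54.533573150634766)
pipe 170 [ 0.5574 -0.1491  0.0542] 34.53015682236816
fin 61 [ 0.5364 -0.1936  0.113 ] [-47. -43. -42. -40. -39. -37. -37. -19. -17. -15. -15. -14. -14. -13.
 -13. -13. -13. -12. -12. -12. -12. -11. -10.  51.  71.  73.  76.  90.
 103. 113. 130.]
```

```bash
cat >> h.py <<'E'
from scipy.spatial.transform import Rotation as Ro
def plan(xyz,yaw,frm=None,vmax=40,wmax=7):
    s=observe(); p=np.array(s["ee_pos"]); w,x,y,z=s["ee_rot"]; R=Ro.from_quat([x,y,z,w]).as_matrix()
    print("pose",p.round(4),"yaw",round(np.degrees(np.arctan2(R[1,0],R[0,0])),2),"zaxis",R[:,2].round(3),"F",s["wrist_force"].round(1),"gap",round(s["finger_gap"],3),"t",s["t"])
    y0=np.degrees(np.arctan2(R[1,0],R[0,0])); d=(yaw-y0+180)%360-180
    v=(np.array(xyz)-p)*1000; n=max(int(np.ceil(np.linalg.norm(v)/vmax)),int(np.ceil(abs(d)/wmax)),1); out=[]; q=np.zeros(3); a=y0
    for k in range(n):
        t=np.radians(a); e=v*(k+1)/n-q; X=np.array([np.cos(t),np.sin(t),0]);Y=np.array([np.sin(t),-np.cos(t),0])
        l=np.round([e@X,e@Y,-e[2]],1 if n<4 else 0); g=np.round(y0+d*(k+1)/n-a,1); g=-g
        q=q+l[0]*X+l[1]*Y-np.array([0,0,l[2]]); a-=g
        out.append([[float(i) for i in l],float(g)])
    for i in range(0,n,5): print(str(out[i:i+5]).replace(" ",""))
E
python3 - <<'E'
from h import *
plan((.502,.130,.23),14)
f,cx,cy,R,t=cam("wrist"); s=observe(); w,x,y,z=s["ee_rot"]; T=Ro.from_quat([x,y,z,w]).as_matrix()
print(T.T@(-R.T@t-s["ee_pos"]), T.T@R.T[:,2])
E
```

```text
pose [ 0.197  -0.5402  0.2574] yaw -69.96 zaxis [-0.  0. -1.] F [-0.6  0.3  0.9] gap 1.0 t 1.2
[[[-28.0,-27.0,1.0],-4.4],[[-25.0,-29.0,2.0],-4.4],[[-23.0,-31.0,1.0],-4.5],[[-21.0,-33.0,2.0],-4.4],[[-18.0,-35.0,1.0],-4.4]]
[[[-15.0,-35.0,2.0],-4.4],[[-13.0,-37.0,1.0],-4.4],[[-10.0,-37.0,2.0],-4.5],[[-6.0,-38.0,1.0],-4.4],[[-4.0,-39.0,1.0],-4.4]]
[[[-1.0,-39.0,2.0],-4.4],[[2.0,-38.0,1.0],-4.4],[[5.0,-39.0,2.0],-4.4],[[8.0,-38.0,1.0],-4.5],[[11.0,-37.0,2.0],-4.4]]
[[[14.0,-36.0,1.0],-4.4],[[16.0,-35.0,2.0],-4.4],[[19.0,-34.0,1.0],-4.4],[[22.0,-32.0,1.0],-4.5]]
[ 0.00037271 -0.07804898 -0.1270755 ] [9.51305516e-05 3.03280121e-01 9.52901443e-01]
```

Call:
arm_command --moves '[[[-28,-27,1],-4.4],[[-25,-29,2],-4.4],[[-23,-31,1],-4.5],[[-21,-33,2],-4.4],[[-18,-35,1],-4.4]]' --hand 1

```text
t: 1.62
ee_pos: [0.2779, -0.3618, 0.2502]
ee_rot: [-0.0, 0.915, -0.404, -0.0]
wrist_force: [0.3, -0.1, 0.4]
finger_gap: 1.001
```

Call:
arm_command --moves '[[[-15,-35,2],-4.4],[[-13,-37,1],-4.4],[[-10,-37,2],-4.5],[[-6,-38,1],-4.4],[[-4,-39,1],-4.4]]'

```text
t: 2.03
ee_pos: [0.3582, -0.186, 0.2437]
ee_rot: [0.0, 0.975, -0.221, 0.0]
wrist_force: [0.9, -0.1, -0.4]
finger_gap: 0.997
```

Call:
arm_command --moves '[[[-1,-39,2],-4.4],[[2,-38,1],-4.4],[[5,-39,2],-4.4],[[8,-38,1],-4.5],[[11,-37,2],-4.4]]'

```text
t: 2.45
ee_pos: [0.4385, -0.0091, 0.2359]
ee_rot: [0.0, 1.0, -0.03, 0.001]
wrist_force: [1.2, -1.2, 0.6]
finger_gap: 1.002
```

Call:
arm_command --moves '[[[14,-36,1],-4.4],[[16,-35,2],-4.4],[[19,-34,1],-4.4],[[22,-32,1],-4.5],[[0,0,0],0]]'

```text
t: 2.87
ee_pos: [0.5034, 0.1352, 0.2303]
ee_rot: [-0.001, 0.992, 0.127, 0.001]
wrist_force: [-0.4, -0.6, -0.2]
finger_gap: 0.999
```

```bash
cat > look.py <<'E'
from fit import *
import sys
i=sys.argv[1]; plan((.502,.130,.23),14); c=cam("wrist"); im,D=viewer.read_camera("wrist"); cv2.imwrite(f"pics/w{i}.png",im); np.save(f"pics/w{i}.npy",D)
P=cloud(c,D); P[D==0]=9
Q=barfit(P,(.503,.13),.092,.004); print("bar",len(Q),rect(Q),Q.mean(0).round(4))
Q=barfit(P,(.503,.13),.062,.003,.045); print("disc",len(Q),rect(Q),cv2.minEnclosingCircle((Q[:,:2]*1000).astype(np.float32)))
for r in viewer.spot_point("cap_grip","wrist"): print(r,atz(c,r["position"],.084).round(4))
E
python3 look.py 1
```

```text
pose [0.5034 0.1352 0.2303] yaw 14.54 zaxis [ 0.001  0.002 -1.   ] F [-0.4 -0.6 -0.2] gap 0.999 t 2.8667
[[[-2.7,4.7,0.3],0.5]]
bar 1175 (array([499.6, 129.2]), array([13.9, 55.5]), np.float64(104.0)) [0.4993 0.1303 0.0914]
disc 3817 (array([499.5, 129.4]), array([71.1, 70.6]), np.float64(14.8)) ((499.8481750488281, 128.7374267578125), 36.193302154541016)
{'position': [504.4, 262.4], 'confidence': 0.65} [0.7056 0.1279 0.084 ]
{'position': [275.8, 205.6], 'confidence': 0.58} [0.5009 0.1281 0.084 ]
```

View pics/w1.png

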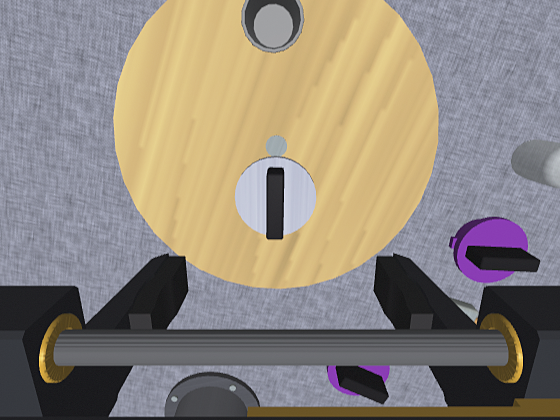

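The wrist view shows the aluminium cap at (276,200) with its bar at (275,203). The tub is at (273,25), and the purple caps are off the table. I descend on (0.4997,0.1292), yaw 14°.

```bash
python3 -c "
from h import *
plan((.4997,.1292,.12),14)"
```

```text
pose [0.5019 0.1312 0.23  ] yaw 14.19 zaxis [-0.001 -0.    -1.   ] F [-0.4 -0.2  0.1] gap 1.001 t 2.9667
[[[-0.9,0.5,36.7],0.1],[[-0.8,0.4,36.6],0.0],[[-0.9,0.5,36.7],0.1]]
```

Call:
arm_command --moves '[[[-1,0.5,36.5],0.2],[[-1,0.5,36.5],0],[[-0.7,0.4,36.5],0],[[0,0,0],0],[[0,0,0],0]]' --hand 0.5

```text
t: 3.38
ee_pos: [0.498, 0.1267, 0.1198]
ee_rot: [-0.0, 0.993, 0.119, -0.002]
wrist_force: [0.1, -0.5, -0.4]
finger_gap: 0.648
```

```bash
python3 -c "
from fit import *
plan((.4997,.1292,.085),14)
c=cam('wrist'); im,D=viewer.read_camera('wrist'); P=cloud(c,D); P[D==0]=9
Q=barfit(P,(.5,.129),.092,.004); print('bar',len(Q),rect(Q),Q.mean(0).round(4))
plan((.4997,.1292,.085),14)
"
```

```text
pose [0.498  0.1267 0.1198] yaw 13.71 zaxis [-0.005 -0.    -1.   ] F [ 0.1 -0.5 -0.4] gap 0.648 t 3.3833
[[[2.2,-2.0,34.8],-0.3]]
bar 2899 (array([500. , 129.1]), array([13.8, 55.7]), np.float64(103.4)) [0.4994 0.1309 0.0915]
pose [0.5   0.127 0.122] yaw 13.74 zaxis [-0. -0. -1.] F [0.9 0.1 0.6] gap 0.603 t 3.4333
[[[0.3,-2.2,37.0],-0.3]]
```

Call:
arm_command --moves '[[[0,-1,18],-0.2],[[0,-0.5,12],0],[[0,0,6],0],[[0,0,0],0],[[0,0,0],0]]' --hand 0.35

```text
t: 3.85
ee_pos: [0.4998, 0.1293, 0.0857]
ee_rot: [0.0, 0.993, 0.122, 0.0]
wrist_force: [-1.0, 0.1, -0.2]
finger_gap: 0.349
```

Call:
arm_command --moves '[[[0,0,0],0],[[0,0,0],0],[[0,0,0],0],[[0,0,0],0],[[0,0,0],0]]' --hand 0 --grip_force 40

```text
t: 4.27
ee_pos: [0.4999, 0.1295, 0.0855]
ee_rot: [0.0, 0.992, 0.122, 0.001]
wrist_force: [-0.9, 0.5, 3.2]
finger_gap: 0.157
```

Call:
arm_command --moves '[[[0,0,0],0],[[0,0,0],0],[[0,0,0],0],[[0,0,0],0],[[0,0,0],0]]'

```text
t: 4.68
ee_pos: [0.4999, 0.1295, 0.0855]
ee_rot: [0.0, 0.992, 0.122, 0.001]
wrist_force: [0.5, 0.8, 6.1]
finger_gap: 0.158
```

Call:
arm_command --moves '[[[0,0,-20],0],[[0,0,-40],0],[[0,0,-40],0],[[0,0,-40],0],[[0,0,-14],0]]'

```text
t: 5.1
ee_pos: [0.5014, 0.1295, 0.2445]
ee_rot: [0.0, 0.992, 0.122, 0.004]
wrist_force: [1.1, -0.2, -0.3]
finger_gap: 0.152
```

```bash
python3 -c "
from h import *
plan((.422,-.234,.24),-59.5,wmax=6.5)"
```

```text
pose [0.5014 0.1295 0.2445] yaw 14.05 zaxis [ 0.007  0.    -1.   ] F [ 1.1 -0.2 -0.3] gap 0.152 t 5.1
[[[-14.0,28.0,0.0],6.1],[[-11.0,29.0,1.0],6.2],[[-7.0,30.0,0.0],6.1],[[-4.0,31.0,1.0],6.1],[[-1.0,31.0,-0.0],6.1]]
[[[2.0,31.0,0.0],6.2],[[5.0,30.0,1.0],6.1],[[9.0,30.0,0.0],6.1],[[12.0,28.0,0.0],6.2],[[15.0,28.0,1.0],6.1]]
[[[18.0,25.0,0.0],6.1],[[20.0,23.0,1.0],6.2]]
```

Call:
arm_command --moves '[[[-14,28,0],6.1],[[-11,29,1],6.2],[[-7,30,0],6.1],[[-4,31,1],6.1],[[-1,31,0],6.1]]'

```text
t: 5.52
ee_pos: [0.4655, -0.0235, 0.2362]
ee_rot: [-0.0, 0.989, -0.146, -0.001]
wrist_force: [0.2, 0.2, -1.1]
finger_gap: 0.156
```

Call:
arm_command --moves '[[[2,31,0],6.2],[[5,30,1],6.1],[[9,30,0],6.1],[[12,28,0],6.2],[[15,28,0],6.1]]'

```text
t: 5.93
ee_pos: [0.4318, -0.1748, 0.2353]
ee_rot: [-0.0, 0.915, -0.403, -0.001]
wrist_force: [0.9, 0.6, -1.8]
finger_gap: 0.154
```

Call:
arm_command --moves '[[[18,25,0],6.1],[[20,23,0],6.2],[[0,0,0],0],[[0,0,0],0],[[0,0,0],0]]'

```text
t: 6.35
ee_pos: [0.4197, -0.2331, 0.2352]
ee_rot: [-0.0, 0.868, -0.496, -0.001]
wrist_force: [0.2, 0.1, -2.0]
finger_gap: 0.156
```

```bash
python3 - <<'E'
from fit import *
plan((.422,-.234,.24),-59.5)
c=cam("wrist"); im,D=viewer.read_camera("wrist"); cv2.imwrite("pics/w2.png",im); np.save("pics/w2.npy",D); import pickle; pickle.dump(c,open("pics/c2.pkl","wb"))
P=cloud(c,D); P[D==0]=9
for k,z in (("mouth",.12),("half_mark",.12),("canister",0),("cap_grip",.2)):
    for r in viewer.spot_point(k,"wrist"): print(k,r,atz(c,r["position"],z).round(4))
E
```

```text
pose [ 0.4197 -0.2331  0.2352] yaw -59.51 zaxis [-0.001  0.002 -1.   ] F [ 0.2  0.1 -2. ] gap 0.156 t 6.35
[[[2.0,-1.5,-4.8],-0.0]]
mouth {'position': [284.1, 84.9], 'confidence': 0.61} [ 0.4948 -0.1916  0.12  ]
canister {'position': [279.6, 85.5], 'confidence': 0.96} [ 0.4958 -0.1869  0.    ]
cap_grip {'position': [280.5, 292.9], 'confidence': 0.75} [ 0.4018 -0.2439  0.2   ]
```

View pics/w2.png

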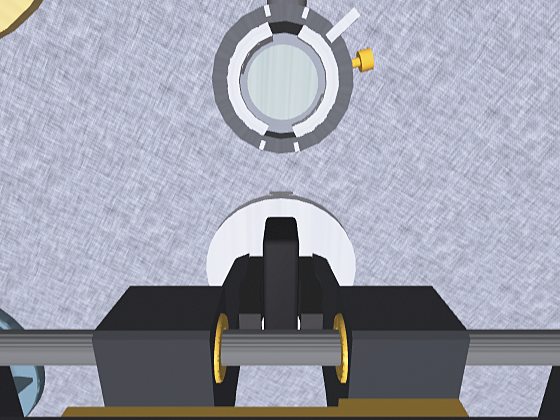

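```bash
cat > mfit.py <<'E'
from fit import *
import pickle
def mouth(c,im,D,g=(.496,-.19)):
    P=cloud(c,D); P[D==0]=9
    Q=barfit(P,g,.120,.004,.06); d=np.hypot(Q[:,0]-g[0],Q[:,1]-g[1])
    from scipy.optimize import least_squares
    ctr=np.array(g)
    for _ in range(4):  # outer boundary: farthest point per angle bin, excl. fin/pin
        v=Q[:,:2]-ctr; a=np.degrees(np.arctan2(v[:,1],v[:,0])); r=np.hypot(*v.T); B=[]
        for b in range(-180,180,4):
            m=(a>=b)&(a<b+4)&(r<.049)
            if m.any(): B.append(v[m][np.argmax(r[m])]+ctr)
        B=np.array(B); s=least_squares(lambda x:np.hypot(B[:,0]-x[0],B[:,1]-x[1])-x[2],[*ctr,.046],loss="soft_l1",f_scale=.0005); ctr=s.x[:2]
    print("rim circle",s.x.round(4),len(B),"z",np.median(Q[:,2]).round(4))
    # bright pixels at rim radius, by angle
    hsv=cv2.cvtColor(im,cv2.COLOR_BGR2HSV); v,u=np.mgrid[:420,:560]
    o,_=ray(c,(0,0)); f,cx,cy,R,t=c
    d=np.stack([(u-cx)/f,(v-cy)/f,np.ones(u.shape)],-1)@R; X=o+d*((.123-o[2])/d[...,2])[...,None]
    w=X[...,:2]-ctr; r=np.hypot(w[...,0],w[...,1]); a=np.degrees(np.arctan2(w[...,1],w[...,0]))
    m=(r>.040)&(r<.0445)&(hsv[...,2]>200)&(hsv[...,1]<40)
    n,l,st,ce=cv2.connectedComponentsWithStats(m.astype(np.uint8))
    for k in range(1,n):
        if st[k,4]>8: print("rib",ce[k].round(1),"ang",a[l==k].mean().round(2),st[k,4])
    return ctr
E
python3 - <<'E'
from mfit import *
c=pickle.load(open("pics/c2.pkl","rb")); im=cv2.imread("pics/w2.png"); D=np.load("pics/w2.npy")
mouth(c,im,D)
P=cloud(c,D); P[D==0]=9
Q=barfit(P,(.41,-.235),.242,.006,.06); print("bar",len(Q),rect(Q),Q.mean(0).round(4))
Q=barfit(P,(.42,-.234),.212,.004,.05); print("disc",len(Q),cv2.minEnclosingCircle((Q[:,:2]*1000).astype(np.float32)),np.median(Q[:,2]))
E
```

```text
rim circle [ 0.4959 -0.1896  0.0462] 90 z 0.1197
rib [266.7   9.8] ang 43.67 42
rib [305.1  12. ] ang 11.36 43
rib [333.1  33.4] ang -17.79 76
rib [262.1 143.7] ang -168.51 32
rib [295.9 145.6] ang -136.71 29
bar 4688 (array([ 425.3, -230.3]), array([38.2, 36.9]), np.float64(74.4)) [ 0.4274 -0.2289  0.2413]
disc 6659 ((419.156005859375, -233.64859008789062), 36.07350540161133) 0.2113998426893638
```

Notch axis is 27.4° (both rib pairs agree), half-mark at −17.8°, mouth centre (0.4959, −0.1896). These fit each other (45° apart, rim radius 46 mm).

```bash
python3 -c "
from h import *
plan((.4961,-.1894,.195),-62.6)"
```

```text
pose [ 0.4204 -0.2327  0.2359] yaw -59.44 zaxis [-0.  0. -1.] F [ 0.5 -0.5 -2. ] gap 0.153 t 6.6
[[[0.4,-29.1,13.6],1.1],[[-0.2,-29.1,13.6],1.0],[[-0.6,-29.0,13.7],1.1]]
```

Call:
arm_command --moves '[[[0.4,-29.1,8],1.1],[[-0.2,-29.1,14],1.0],[[-0.6,-29,19],1.1],[[0,0,0],0],[[0,0,0],0]]'

```text
t: 7.02
ee_pos: [0.496, -0.1887, 0.1934]
ee_rot: [0.0, 0.855, -0.519, -0.002]
wrist_force: [-0.7, -0.2, -1.3]
finger_gap: 0.154
```

```bash
python3 - <<'E'
from fit import *
c=cam("wrist"); im,D=viewer.read_camera("wrist"); P=cloud(c,D); P[D==0]=9
s=viewer.read_camera("side"); b=s[0][120:240,290:430]; a=viewer.read_camera("scene")[0][100:220,180:300]
cv2.imwrite("pics/h3.png",cv2.resize(np.hstack([im[100:340,160:400],cv2.resize(b,(280,240)),cv2.resize(a,(240,240))]),None,fx=1.05,fy=1.05))
Q=barfit(P,(.4961,-.1894),.1715,.004,.05); print("disc",len(Q),cv2.minEnclosingCircle((Q[:,:2]*1000).astype(np.float32)),np.median(Q[:,2]))
plan((.4961,-.1894,.170),-62.6)
E
```

```text
disc 6646 ((495.1624450683594, -189.2420196533203), 36.14348220825195) 0.16964088103323005
pose [ 0.4958 -0.1909  0.1957] yaw -62.73 zaxis [ 0.001 -0.001 -1.   ] F [ 0.5  0.4 -1. ] gap 0.152 t 7.1667
[[[-1.2,-1.0,25.7],-0.1]]
```

View pics/h3.png

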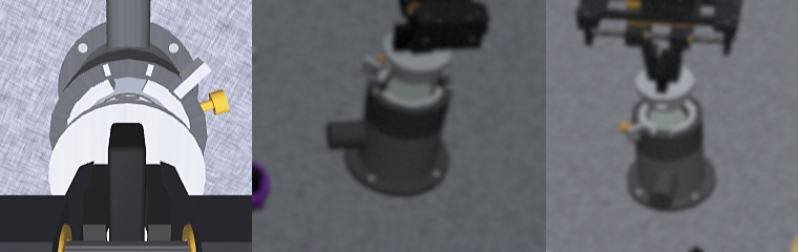

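The view shows the cap's disc centred over the mouth, with the notch ribs at (103,72) and (150,72) either side of the bar's line. I lower it in steps.

Call:
arm_command --moves '[[[0,0,10],0],[[0,0,8],0],[[0,0,5],0],[[0,0,0],0],[[0,0,0],0]]'

```text
t: 7.58
ee_pos: [0.4954, -0.1907, 0.1714]
ee_rot: [-0.0, 0.854, -0.521, -0.001]
wrist_force: [0.1, -0.3, -1.1]
finger_gap: 0.154
```

Call:
arm_command --moves '[[[0,0,2],0],[[0,0,2],0],[[0,0,2],0],[[0,0,0],0],[[0,0,0],0]]'

```text
t: 8.0
ee_pos: [0.4959, -0.1906, 0.1659]
ee_rot: [-0.0, 0.854, -0.521, -0.0]
wrist_force: [-0.6, 0.4, -1.4]
finger_gap: 0.153
```

Call:
arm_command --moves '[[[0,0,2],0],[[0,0,1],0],[[0,0,0],0],[[0,0,0],0]]'

```text
t: 8.33
ee_pos: [0.4961, -0.1907, 0.1632]
ee_rot: [-0.0, 0.854, -0.521, 0.0]
wrist_force: [-1.5, 0.4, 2.0]
finger_gap: 0.156
```

Call:
arm_command --moves '[[[0,0,2],0],[[0,0,2],0],[[0,0,1],0],[[0,0,0],0]]'

```text
t: 8.67
ee_pos: [0.4961, -0.1907, 0.1579]
ee_rot: [-0.0, 0.854, -0.521, 0.0]
wrist_force: [-0.1, -0.2, 2.9]
finger_gap: 0.157
```

Call:
arm_command --moves '[[[0,0,2],0],[[0,0,2],0],[[0,0,0],0],[[0,0,0],0]]'

```text
t: 9.0
ee_pos: [0.4961, -0.1908, 0.154]
ee_rot: [-0.0, 0.854, -0.521, 0.0]
wrist_force: [0.4, 0.1, 4.7]
finger_gap: 0.156
```

```bash
python3 - <<'E'
from fit import *
c=cam("wrist"); im,D=viewer.read_camera("wrist"); cv2.imwrite("pics/w4.png",im); P=cloud(c,D); P[D==0]=9
Q=barfit(P,(.4961,-.1894),.1305,.005,.036); print("disc",len(Q),Q[:,:2].mean(0),np.percentile(Q[:,2],[10,50,90]))
plan((.4961,-.1894,.152),-62.6)
E
```

```text
disc 6658 [ 0.51025776 -0.18301005] [0.12935722 0.13020545 0.13102632]
pose [ 0.4961 -0.1908  0.1541] yaw -62.76 zaxis [ 0. -0. -1.] F [1.2 0.3 4.2] gap 0.154 t 9.05
[[[-1.2,-0.6,2.1],-0.2]]
```

Call:
arm_command --moves '[[[0,0,1],0],[[0,0,0],0],[[0,0,0],3],[[0,0,0],4],[[0,0,0],4]]'

```text
t: 9.47
ee_pos: [0.4959, -0.1907, 0.153]
ee_rot: [0.0, 0.799, -0.601, -0.0]
wrist_force: [-0.3, -0.4, 4.8]
finger_gap: 0.154
```

Call:
arm_command --moves '[[[0,0,0],4],[[0,0,0],4],[[0,0,0],4],[[0,0,0],0],[[0,0,0],0]]'

```text
t: 9.88
ee_pos: [0.4959, -0.1906, 0.153]
ee_rot: [0.0, 0.733, -0.68, -0.0]
wrist_force: [-0.5, -1.0, 5.0]
finger_gap: 0.156
```

Call:
arm_command --moves '[[[0,0,0],4],[[0,0,0],4],[[0,0,0],4],[[0,0,0],4],[[0,0,0],4]]'

```text
t: 10.3
ee_pos: [0.4959, -0.1906, 0.1529]
ee_rot: [-0.0, -0.603, 0.798, 0.0]
wrist_force: [0.1, 0.6, 5.0]
finger_gap: 0.156
```

Call:
arm_command --moves '[[[0,0,0],2],[[0,0,0],0],[[0,0,0],0],[[0,0,0],0],[[0,0,0],0]]'

```text
t: 10.72
ee_pos: [0.4959, -0.1906, 0.1529]
ee_rot: [-0.0, -0.59, 0.807, 0.0]
wrist_force: [-0.7, 0.1, 5.4]
finger_gap: 0.154
```

```bash
python3 - <<'E'
from mfit import *
c=cam("wrist"); im,D=viewer.read_camera("wrist"); cv2.imwrite("pics/w5.png",im); P=cloud(c,D); P[D==0]=9
Q=barfit(P,(.4961,-.1894),.129,.005,.034); print("disc z",len(Q),np.percentile(Q[:,2],[10,50,90]))
b=viewer.read_camera("scene"); cs=cam("scene"); PS=cloud(cs,b[1]); PS[b[1]==0]=9; T=barfit(PS,(.46,.267),.066,.006,.035); print("tub rim",len(T),T.mean(0) if len(T) else 0)
b=b[0]; cv2.imwrite("pics/s5.png",np.hstack([im,cv2.resize(b[90:390,140:440],(420,420))[:, :]])[:, :][::1])
x=cv2.imread("pics/s5.png"); cv2.imwrite("pics/s5.png",cv2.resize(x,(800,343)))
plan((.4961,-.1894,.153),-107.8)
E
```

```text
disc z 5578 [0.12837329 0.12913062 0.12993461]
tub rim 126 [0.46394484 0.26548315 0.06527552]
pose [ 0.4959 -0.1906  0.1529] yaw -107.71 zaxis [-0. -0. -1.] F [-0.4 -0.3  5.1] gap 0.158 t 10.8167
[[[-1.2,0.2,-0.1],0.1]]
```

View pics/s5.png

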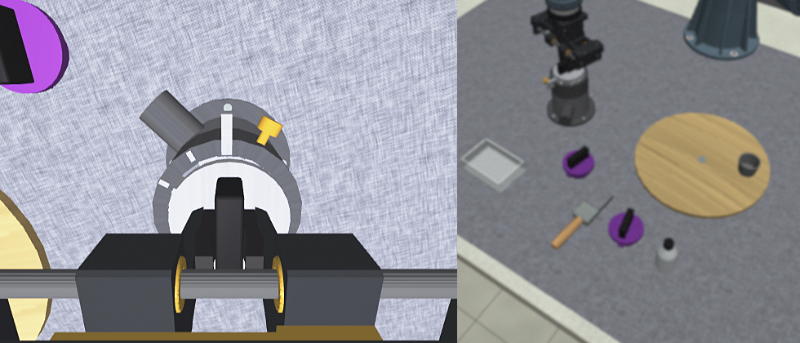

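The bar (229,200) points at the half-mark rib (226,135). The disc top is at 129 mm, so the cap's origin is at 99 mm. The tub is upright and the bystanders haven't moved, so I hand in.

```bash
python3 -c "
from h import *
print(env.close_job()); print(observe()['ee_pos'],observe()['finger_gap'])"
```

```text
the job is handed in; nothing more can be done
None
the job is handed in; nothing more can be done
```

The cap is in the canister at the half-way mark, still held in the gripper at the 40 N setting, so you can set the pin. I handed the job in at about 10.8 s; it reports no verdict.

What I did: I lifted the aluminium cap off the turntable and lined its lugs up with the notches. I then pushed it down against the spring and twisted it 45° clockwise.

| Last check | Measured | Limit |
|---|---|---|
| Cap origin above canister underside | about 99 mm | under 105 mm |
| Distance from mouth centre | about 1 mm (gripper position; cap itself not re-measured) | 5 mm |
| Grip bar off the mark axis | about 0.1° | 10° |
| Gripper opening | about 14 mm (matches the bar) | – |

The upward wrist force stayed at about 5 N during the twist, and I saw no sign of touching the lock pin. In the last picture the tub is upright on the turntable, and the brush, bottle and tray look unmoved, though I did not measure those three.

Two small disagreements, both well inside the tolerances:
- **Pipe stub:** its depth gave the canister's yaw as 30–34°, while the ribs gave 27.4°. I used the ribs, because their spacing to the mark came out at 45°.
- **Sideways readings:** the gripper position and the camera centre differed by about 1 mm.

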